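# Close the resin cutter and hold its pulse dial on three

## Robot

A 7-joint arm with a two-finger parallel gripper is mounted at the origin on the work surface. World frame = base frame: x ahead of the robot, y to its left, z up, the work surface at z = 0. Lengths are in m, angles in rad, forces in N, time in s.
With the tool pointing down it reaches from about 0.425 to 0.875 m from the base axis. Payload 4.7 kg.
Tool frame: the origin (TCP) lies on the centre line of the jaws, within the pads' length; the fingertips stand ahead of it and the grasp point (between the pads) lies 2 mm behind it (nose_length is the z of the fingertips in the tool frame, in m); z points along the fingers, y is the line along which they close (so a half turn about z gives the same grasp; the last joint's range is limited). The gripper opens to 87 mm and grips with 3 to 60 N. Pads are 19 mm wide; open, the fingers measure 117 mm over their backs; the gripper's body (75 mm by 190 mm) begins 51 mm behind the grasp point.
Start: joints at [1.177, 0.321, -0.07, 1.45, 0.023, 1.371, -0.057], TCP at [0.258, -0.597, 0.24] pointing down, gripper open.
Joint ranges: [-2.86, 2.86], [-0.3, 2.09], [-1.38, 1.24], [0.06, 2.45], [-1.56, 4.7], [0.09, 2.05], [-2.69, 2.69]. Speed limits (rad/s): [2.57, 2.57, 3.14, 3.14, 3.14, 3.14, 3.14].

## Interface

Orientations are given as a rotation vector (axis times angle).
In Python, from bench import * gives the robot as it stands.
- The arm moves only by the tool send_rows, never from a script. Its arguments are lists of equal length, an entry for each row: "xyz": the shift along the tool's x, y, z in mm, a list of three; "dr": the turn, a rotation vector about the tool's x, y, z in rad, a list of three. A call has exactly 10 rows; each row is the pose to reach, as a shift and turn from the pose commanded when the call began, along the tool's axes at that moment; what a row does not reach only later rows make up. A row lasts 1/12 s, in which the tool goes at most 41.7 mm and 7.16 degrees, less where a joint would pass 70% of its speed; a pose out of reach is approached as far as the arm can. A call with a gripper value outside its range is refused whole. "jaw" is the finger opening in mm, from 0 to 87, set as the call begins (left out, the last holds). The fingers move at their own pace and stop on an object; "grip_force" is the grip in N (left out, the last holds). Time passes only in rows, so rows that repeat a pose let the fingers close, or fill a call up. It gives the time, the measured TCP pose, the force, the opening and the grip force at its end, in the units of the state.
- get_state(): the state, without advancing time (a new reading comes with each control period).
- get_image(name): name is "side" or "top"; returns the picture (420x560x3 uint8, red, green, blue); there is no depth.
- calibration(name): a dict with "vfov" (degrees; the focal length in pixels is half the picture's height over the tangent of half this angle, whatever the lens; pixels are square), "cx", "cy" (the principal point, pixels), "rvec" (rotation vector, rad) and "tvec" (3), from world to camera coordinates, as OpenCV has them. Camera axes: x right, y down, z forward; pixel columns grow to the right and rows downward; lengths in m; the calibration is good to about 2 mm. A picture is of the moment at which its call begins. calibration takes no time and is no camera call.
- close_job(): hands the job in; it is judged then, once.
The state is a dict: "time": time; "joint_positions": joint angles; "qd": joint speeds; "joint_torque": joint torques, N m; "position": TCP position; "tool_rot": TCP orientation; "ft_force": force on the tool from outside, world axes, zero at the start; "torque": the same for the moment, N m; "grip_width": opening from 0.0 (shut) to 1.0 (fully open); "grip_force": force on a finger pad.
Only numpy, scipy, OpenCV 4.12 (cv2) and the standard library are available. Lean on these libraries where they do the work, as an engineer would, in place of code of your own. Each camera call takes 0.05 s, during which the arm holds its last target. There are 200 camera calls.

## Task

The bowl of the grey tabletop cutter is loaded with frankincense resin. Gently lower its hinged lid until it is fully closed, and only then turn the red spring-return dial on its deck clockwise, past the first and second clicks to the third (the orange mark), and hold it there: finish while still holding the dial on the third mark, because it springs back to off as soon as it is let go. Leave the burners, jar, tubs, carton and brush that stand around the cutter where they are.

Things in the scene. Friction and masses are not known exactly. Their poses are not given: they have to be found in the camera images.
- grinder: the tabletop resin cutter, fixed to the counter; origin at the centre of its underside on the counter, its z up, its x pointing from its front (robot's side) to its rear, its y to its left. Left part: a low grey plinth (x -125..125, y -18..198 mm) with a 190 mm steel bowl, centre at x 0, y 90, rim 140 mm above the counter. Right part: a grey motor housing (x -131..131, y -191..-19 mm) with a flat deck 125 mm above the counter that carries the dial
- lid (a joint): opening angle of the lid in rad: 0 fully closed, grows as it opens; starts between 0.6 and 1.0 and cannot pass 1.3. The hinge is stiff with friction (the lid weighs 0.35 kg and stays where it is put); a few newtons at the tab, pressing on its outer face, close it
- lid_hinge (a point): point on the lid's hinge axis, at its middle, 140 mm above the counter at the rear of the bowl; the axis runs along the cutter's y; this point's frame turns with the lid: its -x points along the lid to the front tab, its z is the outward normal of the lid's outer (upper) face
- lid_tab (a point): top of the black tab on the lid's free (front) edge, 228 mm from the hinge axis and 10 mm off it along the lid's normal. The tab is 64 mm wide, 36 mm long along the lid (half of it beyond the disc), 9 mm thick; the lid itself is a clear flat disc in a steel rim, 206 mm diameter, centred 116 mm from the hinge, outer face 10 to 12 mm off the hinge axis along the lid's normal, flat and free to be pushed on
- dial (a joint): angle of the dial in rad: 0 is off, grows as it is turned clockwise seen from above. Clicks (detents, felt as bumps) at 0.45 (first, thin white mark), 0.90 (second, thicker white mark) and 1.35 (third, broad orange mark); it stops at 1.41. A spring pulls it back to 0 from anywhere: it takes 0.03 to 0.16 N m to turn and about 0.12 N m to hold it on the third
- dial_grip (a point): centre of the dial's red grip bar, on the dial's upright axis, 156 mm above the counter. The bar is 56 mm long, 14 mm thick and 26 mm high (its top 169 mm, its foot 143 mm above the counter), standing on a black disc of 60 mm diameter; this point's x axis runs along the bar to its pointing end (white stripe), and turns with the dial; z is up
- burner_plain: plain terracotta incense burner, waisted, 76 mm across the top, 110 mm high; bystander, loose, origin at the centre of its underside
- burner_red: terracotta incense burner with a red band, waisted, 76 mm across the top, 110 mm high; bystander, loose, origin at the centre of its underside
- jar_dark: dark brown jar with a green cap, 76 mm diameter, 120 mm high; bystander, loose, origin at the centre of its underside
- tub_a: cream tub with a yellow lid, 76 mm diameter, 62 mm high; bystander, loose, origin at the centre of its underside
- tub_b: second cream tub with a yellow lid, 76 mm diameter, 62 mm high; bystander, loose, origin at the centre of its underside
- carton: small purple carton with a gold panel, 65 x 95 mm, 105 mm high; bystander, loose, origin at the centre of its underside
- brush: hand brush lying on the counter in front of the bowl, 160 mm long; bystander, loose, origin at its underside

How it is judged:
By the outcome, as a careful person would: the job done as asked, in the order asked, and still so for the second after the job is handed in, while the arm keeps its last pose, push and grip.
It also fails if it takes over 58 s, if anything falls off the work surface, if the arm or the gripper's body presses on something with over 40 N, if the wrist force passes 120 N, or if a joint passes its speed limit or range.

## Working session

There is one attempt and no reset: what is moved stays moved. The work goes in short steps, Python scripts to look and compute and a tool call to move; the robot and the scene stay as the last step left them, time stands still between calls to the robot, and variables do not carry over. Pictures are saved under pics/ and viewed, at most 10 in all, crops included, and the job is handed in when it is done.

Besides the shell and the picture viewer there is one more tool, called after ">>>" as name(argument=value, ...), one argument or row to a line, values as JSON. send_rows: Moves the arm, as the interface text tells. Its arguments: {"type":"object","properties":{"xyz":{"type":"array"},"dr":{"type":"array"},"jaw":{"type":"number"},"grip_force":{"type":"number"}},"required":["xyz","dr"]}

```bash
mkdir -p pics; python3 - <<'E'
from bench import *
import cv2
for n in("side","top"):
    im=get_image(n); cv2.imwrite(f"pics/{n}0.png",im[:,:,::-1]); print(n,calibration(n))
s=get_state(); print(s)
E
```

```text
side {'vfov': 47.0923830483439, 'cx': 276.97465156667965, 'cy': 206.43926219697522, 'rvec': array([ 0.06169982, -2.81047704,  1.30124078]), 'tvec': array([0.56638556, 0.09227234, 1.21100166])}
top {'vfov': 51.194722881932904, 'cx': 279.0853109047906, 'cy': 206.70680723157167, 'rvec': array([ 2.20806655, -2.15484132,  0.10552754]), 'tvec': array([0.01771633, 0.56363553, 1.16512215])}
{'time': 0.1, 'joint_positions': array([ 1.17707967,  0.32176147, -0.07008274,  1.45154926,  0.02261526,
        1.37076414, -0.05692055]), 'qd': array([ 0.00099034, -0.00277136, -0.0002161 , -0.00271337,  0.00035357,
       -0.00170855, -0.00132499]), 'joint_torque': array([-1.35454502e-04, -4.92570090e+01, -4.05522175e-01, -3.13397419e+01,
       -6.40702760e-02,  3.94854241e-02,  9.93301433e-05]), 'position': array([ 0.25756597, -0.59629818,  0.23856453]), 'tool_rot': array([-3.07490280e+00, -6.35848629e-01,  7.01729656e-04]), 'ft_force': array([-0.02595563, -0.08967299, -0.64217389]), 'torque': array([0.01234576, 0.01850431, 0.00671214]), 'grip_force': 0.0, 'grip_width': 0.9975480294017824}
```

View pics/side0.png

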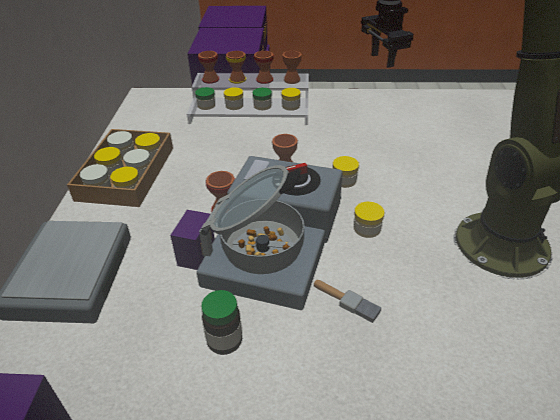

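View pics/top0.png

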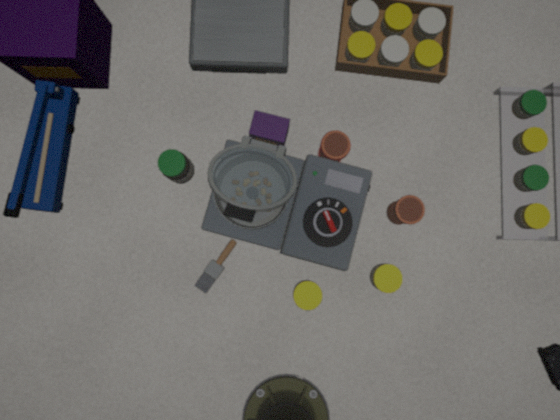

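The side view shows the lid open toward the rear and the red dial at about (298,170). In the top view the cutter is yawed, with its bowl at (253,185), the dial at (328,220), the black tab at (240,213) and the brush at (215,268). I'll enlarge both.

```bash
python3 - <<'E'
import cv2
a=cv2.imread("pics/top0.png")[100:290,180:430]; cv2.imwrite("pics/t1.png",cv2.resize(a,None,fx=3,fy=3,interpolation=cv2.INTER_CUBIC))
a=cv2.imread("pics/side0.png")[130:310,170:400]; cv2.imwrite("pics/s1.png",cv2.resize(a,None,fx=3,fy=3,interpolation=cv2.INTER_CUBIC))
E
```

```text
(no output)
```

View pics/t1.png

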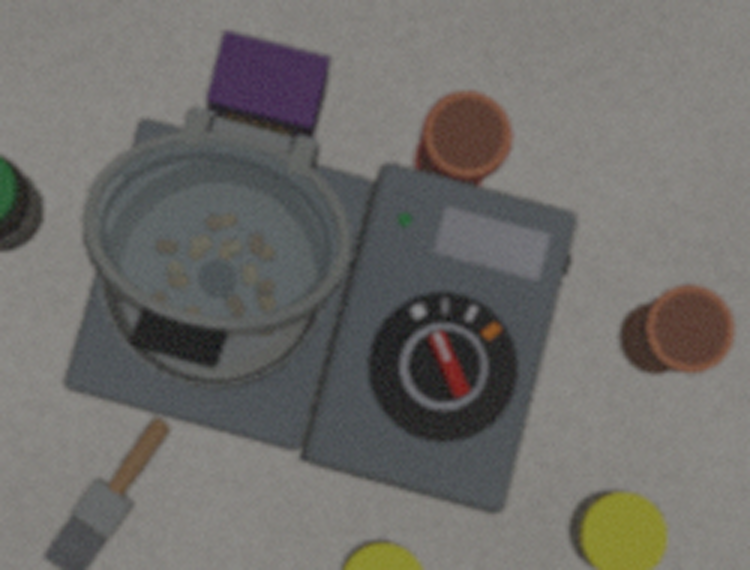

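View pics/s1.png

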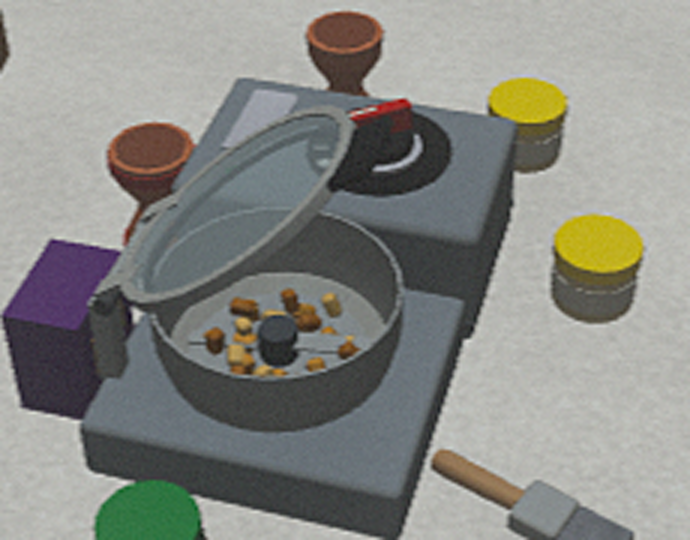

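The top crop shows the deck corners, tab, dial bar and marks clearly. I'll fit the cutter pose, lid angle and bar direction from these pixels.

```bash
cat > h.py <<'E'
from bench import *
import numpy as np, cv2
from scipy.optimize import least_squares
from scipy.spatial.transform import Rotation as R
def K(n):
    c=calibration(n); f=210/np.tan(np.radians(c['vfov'])/2)
    return c,np.array([[f,0,c['cx']],[0,f,c['cy']],[0,0,1]])
def proj(n,P):
    c,k=K(n); return cv2.projectPoints(np.array(P,float),c['rvec'],c['tvec'],k,None)[0][:,0]
def unproj(n,uv,z):
    c,k=K(n); r=R.from_rotvec(c['rvec']).as_matrix(); d=r.T@np.linalg.inv(k)@[*uv,1]; o=-r.T@c['tvec']; return o+d*(z-o[2])/d[2]
def W(p,P):  # cutter->world
    return np.c_[np.array(P)@R.from_euler('z',p[2]).as_matrix().T]+[p[0],p[1],0]
E
python3 - <<'E'
from h import *
T=lambda L:np.array(L)/3+[180,100]; S=lambda L:np.array(L)/3+[170,130]
deck=[[.131,-.019,.125],[.131,-.191,.125],[-.131,-.191,.125],[-.131,-.019,.125]]
td=T([[388,166],[576,213],[500,511],[304,460]]); sd=S([[240,79],[518,122],[478,241]])
tab=T([[142,310],[227,333],[217,366],[130,343]])
def lid(a,hx=.116):
    return [[hx-r*np.cos(a)+.010*np.sin(a)*1, .09+y, .14+r*np.sin(a)+.010*np.cos(a)] for r,y in((.21,.032),(.21,-.032),(.246,-.032),(.246,.032))]
def f(p): return np.r_[(proj("top",W(p,deck))-td).ravel(),(proj("side",W(p,[deck[i] for i in(1,2,3)]))-sd).ravel(),(proj("top",W(p,lid(p[3])))-tab).ravel()]
r=least_squares(f,[.55,0,0,.8],loss='soft_l1'); p=r.x
print(p,np.degrees(p[2]),f(p).reshape(-1,2).round(1).tolist())
np.save("p.npy",p)
a=T([[433,335]])[0];b=T([[464,395]])[0]
A=unproj("top",a,.169);B=unproj("top",b,.169); print("bar",A,B,(A+B)/2,np.linalg.norm(A-B),np.degrees(np.arctan2(*(A-B)[1::-1])))
for m in([418,312],[446,306],[471,313],[491,331],[443,366]): print(m,unproj("top",T([m])[0],.127 if m[0]!=443 else .14))
print("tab",W(p,lid(p[3])).mean(0), nose_length)
st=get_state(); print(R.from_rotvec(st['tool_rot']).as_matrix().round(3))
for n,q,h in(("burner_red",(335,142),.11),("burner2",(409,208),.11),("tub1",(308,295),.062),("tub2",(388,278),.062),("carton",(270,126),.105)): print(n,unproj("top",q,h).round(3))
E
```

```text
[ 0.5706501   0.01423815 -0.24675439  0.5900982 ] -14.137985023392602 [[-1.7, -3.0], [1.8, -0.4], [0.6, 1.9], [-1.5, 0.1], [-0.5, -3.1], [1.3, -2.5], [0.2, -0.9], [0.1, -1.2], [0.3, -0.9], [-0.7, 0.9], [-0.9, 0.5]]
bar [ 0.54124155 -0.07534215  0.169     ] [ 0.49424271 -0.10060626  0.169     ] [ 0.51774213 -0.08797421  0.169     ] 0.053358846625660906 28.260142066706383
[418, 312] [ 0.56331042 -0.06736411  0.127     ]
[446, 306] [ 0.56887789 -0.09048486  0.127     ]
[471, 313] [ 0.56357423 -0.11128112  0.127     ]
[491, 331] [ 0.54903955 -0.12802509  0.127     ]
[443, 366] [ 0.51839091 -0.08714219  0.14      ]
tab [0.52681171 0.11809172 0.27517778] 0.017
[[ 0.918  0.397 -0.001]
 [ 0.397 -0.918  0.002]
 [-0.    -0.002 -1.   ]]
burner_red [ 0.725 -0.107  0.11 ]
burner2 [ 0.56  -0.296  0.11 ]
tub1 [ 0.333 -0.048  0.062]
tub2 [ 0.381 -0.256  0.062]
carton [0.764 0.06  0.105]
```

```bash
cat >> h.py <<'E'
p=np.load("p.npy")
def tip(a,r=.222,gap=0): # TCP world for fingertips on the lid's outer face at radius r
    return W(p,[[.116-r*np.cos(a)+.010*np.sin(a),.09,.14+r*np.sin(a)+.010*np.cos(a)+.017+gap]])[0]
def rel(a,b,Rm): return (Rm.T@(np.array(b)-a)*1000).round(1)
E
python3 - <<'E'
from h import *
s=get_state(); Rm=R.from_rotvec(s['tool_rot']).as_matrix()
A=s['position'];Wp=np.array([.5,-.3,.37]);B=tip(.59,gap=.03)
print(rel(A,Wp,Rm),rel(A,B,Rm),B)
for a in(.59,.5,.4,.3,.2,.1,.05,0): print(a,tip(a).round(4),rel(B,tip(a),Rm))
E
```

```text
[ 340.1 -176.1 -131.2] [ 534.4 -546.1  -79.4] [0.53163347 0.11687718 0.31882155]
0.59 [0.5316 0.1169 0.2888] [ 0.   0.1 30. ]
0.5 [0.5208 0.1196 0.2722] [-8.8 -6.7 46.6]
0.4 [0.5106 0.1222 0.2527] [-17.2 -13.1  66.2]
0.3 [0.5023 0.1243 0.2322] [-24.  -18.3  86.7]
0.2 [0.4961 0.1258 0.2109] [-29.1 -22.2 108. ]
0.1 [0.4919 0.1269 0.1891] [-32.5 -24.7 129.8]
0.05 [0.4906 0.1272 0.1781] [-33.6 -25.5 140.8]
0 [0.4898 0.1274 0.167 ] [-34.2 -26.  151.9]
```

>>> send_rows(
  xyz=[
    [20, -10, -40],
    [50, -25, -80],
    [85, -45, -115],
    [120, -63, -130],
    [157, -82, -130],
    [194, -101, -130],
    [230, -120, -130],
    [267, -139, -130],
    [304, -158, -130],
    [340, -176, -130],
  ],
  dr=[
    [0, 0, 0],
    [0, 0, 0],
    [0, 0, 0],
    [0, 0, 0],
    [0, 0, 0],
    [0, 0, 0],
    [0, 0, 0],
    [0, 0, 0],
    [0, 0, 0],
    [0, 0, 0],
  ],
  jaw=0,
  grip_force=10,
)

```text
time: 0.93
position: [0.4878, -0.3141, 0.3694]
tool_rot: [3.076, 0.636, -0.001]
ft_force: [0.6, -0.2, 0.4]
grip_width: 0.326
grip_force: 0.0
```

>>> send_rows(
  xyz=[
    [18, -35, 0],
    [36, -70, 0],
    [55, -105, 0],
    [74, -140, 0],
    [93, -176, 0],
    [112, -213, 0],
    [132, -250, 0],
    [152, -290, 0],
    [173, -330, 15],
    [194, -370, 40],
  ],
  dr=[
    [0, 0, 0],
    [0, 0, 0],
    [0, 0, 0],
    [0, 0, 0],
    [0, 0, 0],
    [0, 0, 0],
    [0, 0, 0],
    [0, 0, 0],
    [0, 0, 0],
    [0, 0, 0],
  ],
)

```text
time: 1.77
position: [0.5175, 0.0867, 0.3396]
tool_rot: [3.075, 0.638, 0.006]
ft_force: [1.7, 0.2, -0.8]
grip_width: 0.007
grip_force: 0.0
```

```bash
python3 - <<'E'
from h import *
s=get_state(); Rm=R.from_rotvec(s['tool_rot']).as_matrix();print(s['position'],s['ft_force'],s['grip_width'],s['joint_positions'].round(2),Rm.round(3))
for a in(.59,.5,.4,.3,.2,.1,.05,0): print(a,rel(s['position'],tip(a),Rm))
E
```

```text
[0.51753627 0.08673262 0.33960914] [ 1.67677194  0.15283809 -0.83349741] 0.006549313634429569 [ 0.41  0.05 -0.65  1.58  0.03  1.52 -1.4 ] [[ 0.918  0.398  0.004]
 [ 0.398 -0.918  0.   ]
 [ 0.004  0.002 -1.   ]]
0.59 [ 24.7 -22.1  50.8]
0.5 [ 15.8 -28.9  67.4]
0.4 [  7.4 -35.4  86.9]
0.3 [  0.6 -40.6 107.4]
0.2 [ -4.6 -44.6 128.6]
0.1 [ -8.1 -47.3 150.4]
0.05 [ -9.2 -48.1 161.4]
0 [ -9.9 -48.6 172.5]
```

>>> send_rows(
  xyz=[
    [0, 0, 10],
    [0, 0, 20],
    [0, 0, 28],
    [0, 0, 32],
    [0, 0, 36],
    [0, 0, 40],
    [-2, -2, 44],
    [-4, -4, 48],
    [-7, -5, 52],
    [-9, -7, 56],
  ],
  dr=[
    [0, 0, 0],
    [0, 0, 0],
    [0, 0, 0],
    [0, 0, 0],
    [0, 0, 0],
    [0, 0, 0],
    [0, 0, 0],
    [0, 0, 0],
    [0, 0, 0],
    [0, 0, 0],
  ],
)

```text
time: 2.6
position: [0.5061, 0.0861, 0.282]
tool_rot: [3.076, 0.635, 0.001]
ft_force: [1.8, -1.8, 0.7]
grip_width: 0.009
grip_force: 1.1
```

```bash
python3 - <<'E'
from h import *
s=get_state(); print(s['position'],s['ft_force'])
im=get_image("side")[90:290,170:400]; cv2.imwrite("pics/s2.png",cv2.resize(im[:,:,::-1],None,fx=3,fy=3))
E
```

```text
[0.50609762 0.08611367 0.28196533] [ 1.77602253 -1.76754718  0.65940676]
```

View pics/s2.png

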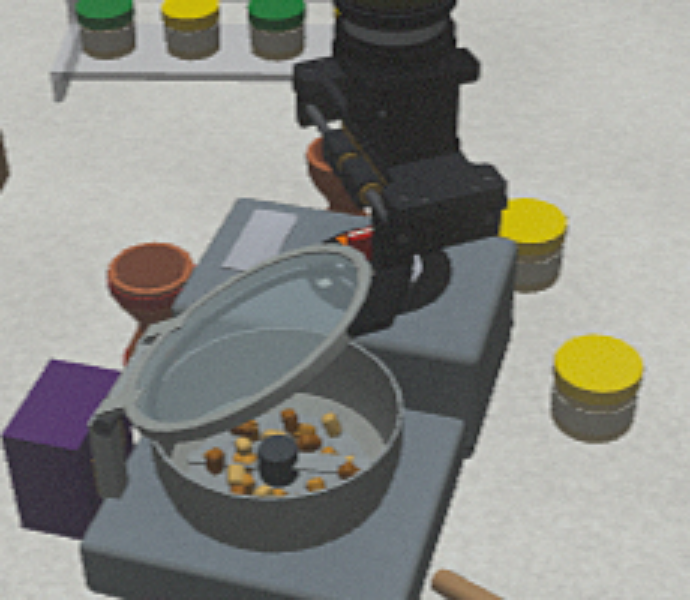

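The fingers sit at the right edge of the tab, about 30 mm off its centre, because the rows fell short. The lid looks unmoved. I'll go straight up, shift left over the tab and come down again.

>>> send_rows(
  xyz=[
    [0, 0, -15],
    [0, 0, -30],
    [0, 0, -45],
    [8, -5, -48],
    [18, -10, -48],
    [27, -14, -48],
    [36, -18, -48],
    [36, -18, -48],
    [36, -18, -48],
    [36, -18, -48],
  ],
  dr=[
    [0, 0, 0],
    [0, 0, 0],
    [0, 0, 0],
    [0, 0, 0],
    [0, 0, 0],
    [0, 0, 0],
    [0, 0, 0],
    [0, 0, 0],
    [0, 0, 0],
    [0, 0, 0],
  ],
)

```text
time: 3.48
position: [0.5318, 0.1175, 0.3294]
tool_rot: [-3.076, -0.637, 0.003]
ft_force: [0.0, 0.6, 0.4]
grip_width: 0.001
grip_force: 0.0
```

```bash
python3 - <<'E'
from h import *
s=get_state(); Rm=R.from_rotvec(s['tool_rot']).as_matrix();print(s['position'],s['ft_force'])
for a in(.65,.59,.5,.4,.3,.2,.1,.05,0): print(a,rel(s['position'],tip(a),Rm))
E
```

```text
[0.53175451 0.11746729 0.32939332] [0.02244939 0.59919792 0.37592706]
0.65 [ 6.2  5.5 30.1]
0.59 [-0.3  0.5 40.6]
0.5 [-9.1 -6.2 57.2]
0.4 [-17.4 -12.7  76.8]
0.3 [-24.2 -17.9  97.3]
0.2 [-29.3 -21.8 118.5]
0.1 [-32.6 -24.4 140.3]
0.05 [-33.7 -25.2 151.4]
0 [-34.3 -25.7 162.5]
```

>>> send_rows(
  xyz=[
    [0, 0, 10],
    [0, 0, 20],
    [0, 0, 28],
    [0, 0, 32],
    [0, 0, 36],
    [0, 0, 40],
    [-2, -2, 44],
    [-4, -4, 48],
    [-7, -5, 52],
    [-9, -7, 56],
  ],
  dr=[
    [0, 0, 0],
    [0, 0, 0],
    [0, 0, 0],
    [0, 0, 0],
    [0, 0, 0],
    [0, 0, 0],
    [0, 0, 0],
    [0, 0, 0],
    [0, 0, 0],
    [0, 0, 0],
  ],
)

```text
time: 4.32
position: [0.521, 0.1204, 0.2742]
tool_rot: [3.076, 0.636, 0.002]
ft_force: [1.3, 0.0, 0.3]
grip_width: 0.007
grip_force: 0.6
```

>>> send_rows(
  xyz=[
    [-2, -2, 4],
    [-4, -3, 8],
    [-5, -4, 12],
    [-7, -5, 16],
    [-8, -6, 20],
    [-10, -7, 24],
    [-11, -8, 28],
    [-12, -9, 32],
    [-14, -10, 36],
    [-15, -11, 40],
  ],
  dr=[
    [0, 0, 0],
    [0, 0, 0],
    [0, 0, 0],
    [0, 0, 0],
    [0, 0, 0],
    [0, 0, 0],
    [0, 0, 0],
    [0, 0, 0],
    [0, 0, 0],
    [0, 0, 0],
  ],
)

```text
time: 5.15
position: [0.5027, 0.1244, 0.2338]
tool_rot: [3.076, 0.636, 0.0]
ft_force: [-0.1, -0.5, 1.0]
grip_width: 0.006
grip_force: 0.5
```

```bash
python3 - <<'E'
from h import *
s=get_state(); Rm=R.from_rotvec(s['tool_rot']).as_matrix();print(s['position'],s['ft_force'])
for a in(.3,.2,.1,.05,0): print(a,rel(s['position'],tip(a),Rm))
im=get_image("side")[90:290,170:400]; cv2.imwrite("pics/s3.png",cv2.resize(im[:,:,::-1],None,fx=3,fy=3))
E
```

```text
[0.50272601 0.12436763 0.23378872] [-0.11780604 -0.4696018   1.02049059]
0.3 [-0.4 -0.1  1.6]
0.2 [-5.5 -4.  22.9]
0.1 [-9.  -6.6 44.7]
0.05 [-10.   -7.4  55.7]
0 [-10.6  -7.9  66.8]
```

View pics/s3.png

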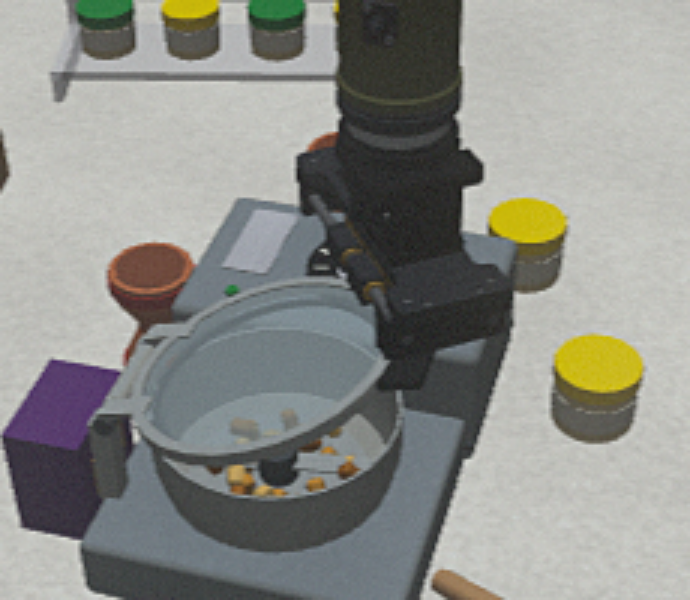

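The lid has come down with the fingers and is about half closed, with low force. I'll continue along the arc.

>>> send_rows(
  xyz=[
    [-1, -1, 5],
    [-2, -2, 10],
    [-4, -3, 15],
    [-5, -4, 20],
    [-6, -5, 25],
    [-7, -5, 30],
    [-8, -6, 35],
    [-8, -6, 40],
    [-9, -7, 44],
    [-9, -7, 48],
  ],
  dr=[
    [0, 0, 0],
    [0, 0, 0],
    [0, 0, 0],
    [0, 0, 0],
    [0, 0, 0],
    [0, 0, 0],
    [0, 0, 0],
    [0, 0, 0],
    [0, 0, 0],
    [0, 0, 0],
  ],
)

```text
time: 6.03
position: [0.4914, 0.1274, 0.1857]
tool_rot: [3.076, 0.636, -0.001]
ft_force: [-0.3, 0.4, 1.0]
grip_width: 0.006
grip_force: 0.5
```

>>> send_rows(
  xyz=[
    [0, 0, 3],
    [0, 0, 6],
    [0, 0, 8],
    [0, 0, 10],
    [0, 0, 12],
    [0, 0, 14],
    [0, 0, 15],
    [0, 0, 16],
    [0, 0, 17],
    [0, 0, 18],
  ],
  dr=[
    [0, 0, 0],
    [0, 0, 0],
    [0, 0, 0],
    [0, 0, 0],
    [0, 0, 0],
    [0, 0, 0],
    [0, 0, 0],
    [0, 0, 0],
    [0, 0, 0],
    [0, 0, 0],
  ],
)

```text
time: 6.87
position: [0.4918, 0.1273, 0.1682]
tool_rot: [3.076, 0.636, 0.0]
ft_force: [-0.1, 0.1, -0.6]
grip_width: 0.005
grip_force: 0.5
```

>>> send_rows(
  xyz=[
    [0, 0, 1],
    [0, 0, 1],
    [0, 0, 2],
    [0, 0, 2],
    [0, 0, 3],
    [0, 0, 3],
    [0, 0, 4],
    [0, 0, 4],
    [0, 0, 4],
    [0, 0, 4],
  ],
  dr=[
    [0, 0, 0],
    [0, 0, 0],
    [0, 0, 0],
    [0, 0, 0],
    [0, 0, 0],
    [0, 0, 0],
    [0, 0, 0],
    [0, 0, 0],
    [0, 0, 0],
    [0, 0, 0],
  ],
)

```text
time: 7.7
position: [0.4919, 0.1274, 0.1672]
tool_rot: [3.075, 0.636, 0.0]
ft_force: [-7.7, -1.4, 20.5]
grip_width: 0.006
grip_force: 10.3
```

The lid hit its stop at 20 N with the TCP at 0.167, as predicted. Next I'll lift, half turn the tool and move over the dial.

>>> send_rows(
  xyz=[
    [0, 0, -10],
    [0, 0, -30],
    [0, 0, -55],
    [-5, 17, -80],
    [-13, 45, -85],
    [-22, 75, -85],
    [-31, 105, -85],
    [-41, 137, -85],
    [-51, 172, -85],
    [-61, 207, -85],
  ],
  dr=[
    [0, 0, 0],
    [0, 0, -0.1],
    [0, 0, -0.2],
    [0, 0, -0.3],
    [0, 0, -0.4],
    [0, 0, -0.5],
    [0, 0, -0.6],
    [0, 0, -0.7],
    [0, 0, -0.8],
    [0, 0, -0.9],
  ],
)

```text
time: 8.53
position: [0.518, -0.0887, 0.2493]
tool_rot: [2.488, 1.917, 0.0]
ft_force: [0.9, -0.3, -0.0]
grip_width: 0.009
grip_force: 0.0
```

>>> send_rows(
  xyz=[
    [0, 0, 0],
    [0, 0, 0],
    [0, 0, 0],
    [0, 0, 0],
    [0, 0, 0],
    [0, 0, 0],
    [0, 0, 0],
    [0, 0, 0],
    [0, 0, 0],
    [0, 0, 0],
  ],
  dr=[
    [0, 0, -0.12],
    [0, 0, -0.24],
    [0, 0, -0.36],
    [0, 0, -0.48],
    [0, 0, -0.6],
    [0, 0, -0.72],
    [0, 0, -0.84],
    [0, 0, -0.96],
    [0, 0, -1.08],
    [0, 0, -1.2],
  ],
  jaw=50,
)

```text
time: 9.37
position: [0.518, -0.0872, 0.249]
tool_rot: [0.97, 2.988, -0.0]
ft_force: [-1.6, 0.2, -0.2]
grip_width: 0.56
grip_force: 0.0
```

```bash
python3 - <<'E'
from h import *
s=get_state(); Rm=R.from_rotvec(s['tool_rot']).as_matrix();print(s['position'],s['ft_force'],s['joint_positions'].round(2))
print(np.degrees(np.arctan2(Rm[1,0],Rm[0,0])),rel(s['position'],[.518,-.0875,.247],Rm))
im=get_image("side")[90:290,170:400]; cv2.imwrite("pics/s4.png",cv2.resize(im[:,:,::-1],None,fx=3,fy=3))
E
```

```text
[ 0.51796253 -0.08717367  0.24903501] [-1.59307848  0.23353842 -0.18927543] [ 0.67  0.08 -0.58  1.73  0.05  1.35  1.02]
144.01692367195585 [-0.2 -0.2  2. ]
```

View pics/s4.png

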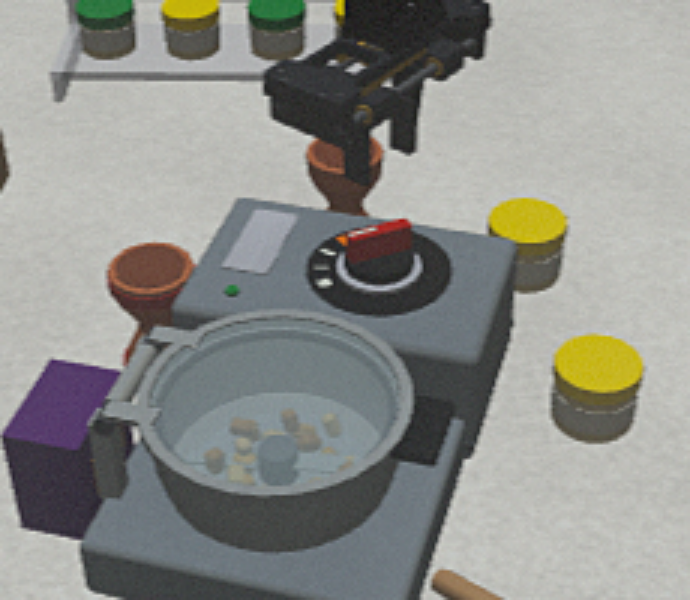

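The lid lies flat and closed. The dial bar is clear under the open fingers, with its top centred at about crop (379,232). I'll finish the turn and cross-check the bar position from this view.

>>> send_rows(
  xyz=[
    [0, 0, 0],
    [0, 0, 0],
    [0, 0, 0],
    [0, 0, 0],
    [0, 0, 0],
    [0, 0, 10],
    [0, 0, 20],
    [0, 0, 30],
    [0, 0, 40],
    [0, 0, 45],
  ],
  dr=[
    [0, 0, -0.12],
    [0, 0, -0.24],
    [0, 0, -0.36],
    [0, 0, -0.48],
    [0, 0, -0.6],
    [0, 0, -0.72],
    [0, 0, -0.84],
    [0, 0, -0.96],
    [0, 0, -1.08],
    [0, 0, -1.08],
  ],
)

```text
time: 10.25
position: [0.5173, -0.0871, 0.2029]
tool_rot: [0.695, -3.062, -0.001]
ft_force: [-0.1, 0.4, -0.4]
grip_width: 0.578
grip_force: 0.0
```

```bash
python3 - <<'E'
from h import *
s=get_state(); Rm=R.from_rotvec(s['tool_rot']).as_matrix();print(s['position'],s['ft_force'],s['joint_positions'].round(2))
print(np.degrees(np.arctan2(Rm[1,0],Rm[0,0])),rel(s['position'],[.518,-.0875,.163],Rm))
f=lambda x,y:unproj("side",(x/3+170,y/3+90),.169)
print(f(346,239),f(410,225),f(379,232))
E
```

```text
[ 0.51733826 -0.08706029  0.20288885] [-0.08339042  0.42533508 -0.35530489] [ 0.71  0.12 -0.63  1.79  0.07  1.26  2.08]
-154.40984100768588 [-0.5 -0.7 39.9]
[ 0.54661945 -0.06819693  0.169     ] [ 0.4944301 -0.0890928  0.169    ] [ 0.51984369 -0.07860651  0.169     ]
```

>>> send_rows(
  xyz=[
    [0, -1, 8],
    [0, -1, 16],
    [0, -1, 24],
    [0, -1, 32],
    [0, -1, 38],
    [0, -1, 40],
    [0, -1, 40],
    [0, -1, 40],
    [0, -1, 40],
    [0, -1, 40],
  ],
  dr=[
    [0, 0, 0],
    [0, 0, 0],
    [0, 0, 0],
    [0, 0, 0],
    [0, 0, 0],
    [0, 0, 0],
    [0, 0, 0],
    [0, 0, 0],
    [0, 0, 0],
    [0, 0, 0],
  ],
)

```text
time: 11.08
position: [0.5187, -0.0879, 0.1647]
tool_rot: [-0.695, 3.063, -0.001]
ft_force: [-0.3, -0.0, -1.0]
grip_width: 0.576
grip_force: 0.0
```

>>> send_rows(
  xyz=[
    [0, 0, 0],
    [0, 0, 0],
    [0, 0, 0],
    [0, 0, 0],
    [0, 0, 0],
    [0, 0, 0],
    [0, 0, 0],
    [0, 0, 0],
    [0, 0, 0],
    [0, 0, 0],
  ],
  dr=[
    [0, 0, 0],
    [0, 0, 0],
    [0, 0, 0],
    [0, 0, 0],
    [0, 0, 0],
    [0, 0, 0],
    [0, 0, 0],
    [0, 0, 0],
    [0, 0, 0],
    [0, 0, 0],
  ],
  jaw=5,
  grip_force=30,
)

```text
time: 11.92
position: [0.5185, -0.0881, 0.1642]
tool_rot: [-0.694, 3.064, -0.001]
ft_force: [0.9, -1.6, 0.2]
grip_width: 0.16
grip_force: 30.0
```

```bash
python3 - <<'E'
from h import *
s=get_state(); Rm=R.from_rotvec(s['tool_rot']).as_matrix();print(s['position'],s['ft_force'],s['torque'],s['grip_width']*87,s['grip_force'])
print(np.degrees(np.arctan2(Rm[1,0],Rm[0,0])))
E
```

```text
[ 0.51845202 -0.08811695  0.16420809] [ 0.86132846 -1.62042835  0.18986305] [-0.10080306 -0.34356041 -0.21829746] 13.91743379791635 29.99983257148415
-154.46314485050894
```

The dial is gripped (13.9 mm, low side force). Turning clockwise is +z in the tool frame.

>>> send_rows(
  xyz=[
    [0, 0, 0],
    [0, 0, 0],
    [0, 0, 0],
    [0, 0, 0],
    [0, 0, 0],
    [0, 0, 0],
    [0, 0, 0],
    [0, 0, 0],
    [0, 0, 0],
    [0, 0, 0],
  ],
  dr=[
    [0, 0, 0.07],
    [0, 0, 0.14],
    [0, 0, 0.21],
    [0, 0, 0.28],
    [0, 0, 0.35],
    [0, 0, 0.42],
    [0, 0, 0.49],
    [0, 0, 0.56],
    [0, 0, 0.63],
    [0, 0, 0.7],
  ],
)

```text
time: 12.75
position: [0.5185, -0.0879, 0.1642]
tool_rot: [0.402, 3.115, -0.001]
ft_force: [0.6, -1.0, -0.2]
grip_width: 0.157
grip_force: 30.0
```

>>> send_rows(
  xyz=[
    [0, 0, 0],
    [0, 0, 0],
    [0, 0, 0],
    [0, 0, 0],
    [0, 0, 0],
    [0, 0, 0],
    [0, 0, 0],
    [0, 0, 0],
    [0, 0, 0],
    [0, 0, 0],
  ],
  dr=[
    [0, 0, 0.08],
    [0, 0, 0.16],
    [0, 0, 0.24],
    [0, 0, 0.32],
    [0, 0, 0.4],
    [0, 0, 0.48],
    [0, 0, 0.56],
    [0, 0, 0.62],
    [0, 0, 0.66],
    [0, 0, 0.66],
  ],
)

```text
time: 13.58
position: [0.5186, -0.0878, 0.1642]
tool_rot: [1.386, 2.819, -0.0]
ft_force: [0.7, -1.6, -1.3]
grip_width: 0.161
grip_force: 30.0
```

```bash
python3 - <<'E'
from h import *
s=get_state(); Rm=R.from_rotvec(s['tool_rot']).as_matrix();print(s['position'],s['ft_force'],s['torque'],s['grip_width']*87,s['grip_force'],s['joint_positions'].round(2))
print(np.degrees(np.arctan2(Rm[1,0],Rm[0,0])))
im=get_image("side")[130:230,225:345]; a=cv2.resize(im[:,:,::-1],None,fx=5,fy=5,interpolation=cv2.INTER_CUBIC); cv2.imwrite("pics/s5.png",a)
E
```

```text
[ 0.5185794  -0.08777335  0.16423666] [ 0.65549389 -1.55189312 -1.33817131] [-0.12202514 -0.44619248  0.07038879] 14.04561447435503 30.000508767552674 [ 0.6   0.14 -0.52  1.84  0.08  1.18  0.71]
127.63888550918257
```

View pics/s5.png

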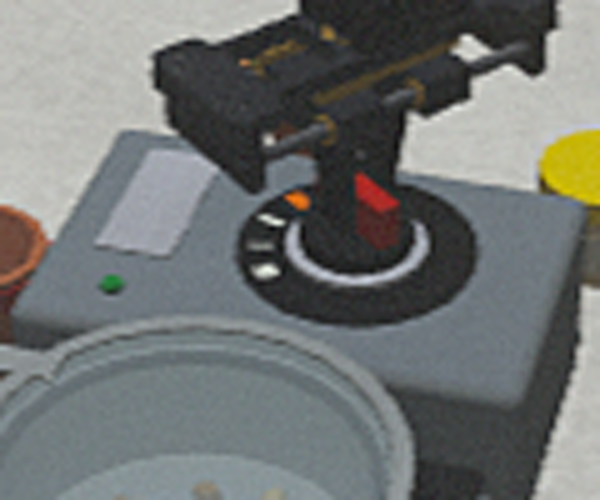

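The bar has followed the tool to about −52.4°, pointing near the orange mark. I'll feel for the end stop (1.41) as an exact angle reference, then settle back on the mark.

>>> send_rows(
  xyz=[
    [0, 0, 0],
    [0, 0, 0],
    [0, 0, 0],
    [0, 0, 0],
    [0, 0, 0],
    [0, 0, 0],
    [0, 0, 0],
    [0, 0, 0],
    [0, 0, 0],
    [0, 0, 0],
  ],
  dr=[
    [0, 0, 0.01],
    [0, 0, 0.02],
    [0, 0, 0.03],
    [0, 0, 0.03],
    [0, 0, 0.03],
    [0, 0, 0.03],
    [0, 0, 0.03],
    [0, 0, 0.03],
    [0, 0, 0.03],
    [0, 0, 0.03],
  ],
)

```text
time: 14.47
position: [0.5185, -0.0878, 0.1642]
tool_rot: [1.428, 2.798, 0.0]
ft_force: [3.7, -0.6, -2.2]
grip_width: 0.16
grip_force: 30.0
```

```bash
cat > q.py <<'E'
from h import *
s=get_state(); Rm=R.from_rotvec(s['tool_rot']).as_matrix();print(s['position'],s['ft_force'],s['torque'],s['joint_torque'].round(2))
print(np.degrees(np.arctan2(Rm[1,0],Rm[0,0]))-180)
E
python3 q.py
```

```text
[ 0.51853268 -0.08780448  0.16423673] [ 3.68336217 -0.644319   -2.21475689] [-0.09237866 -1.01980301  0.08592827] [  0.14 -34.51  -1.98 -28.45  -0.18   1.4   -0.14]
-54.071088242611566
```

>>> send_rows(
  xyz=[
    [0, 0, 0],
    [0, 0, 0],
    [0, 0, 0],
    [0, 0, 0],
    [0, 0, 0],
    [0, 0, 0],
    [0, 0, 0],
    [0, 0, 0],
    [0, 0, 0],
    [0, 0, 0],
  ],
  dr=[
    [0, 0, 0.01],
    [0, 0, 0.02],
    [0, 0, 0.02],
    [0, 0, 0.02],
    [0, 0, 0.02],
    [0, 0, 0.02],
    [0, 0, 0.02],
    [0, 0, 0.02],
    [0, 0, 0.02],
    [0, 0, 0.02],
  ],
)

```text
time: 15.3
position: [0.5185, -0.0878, 0.1642]
tool_rot: [1.456, 2.783, 0.0]
ft_force: [4.3, -0.3, -3.2]
grip_width: 0.16
grip_force: 30.0
```

```bash
python3 q.py
```

```text
[ 0.51851775 -0.08779089  0.1642449 ] [ 4.31599733 -0.28392096 -3.24081782] [-0.03834411 -1.37928827  0.14020883] [  0.35 -34.83  -1.79 -28.02  -0.11   1.98  -0.15]
-55.21973766841154
```

>>> send_rows(
  xyz=[
    [0, 0, 0],
    [0, 0, 0],
    [0, 0, 0],
    [0, 0, 0],
    [0, 0, 0],
    [0, 0, 0],
    [0, 0, 0],
    [0, 0, 0],
    [0, 0, 0],
    [0, 0, 0],
  ],
  dr=[
    [0, 0, 0.01],
    [0, 0, 0.02],
    [0, 0, 0.02],
    [0, 0, 0.02],
    [0, 0, 0.02],
    [0, 0, 0.02],
    [0, 0, 0.02],
    [0, 0, 0.02],
    [0, 0, 0.02],
    [0, 0, 0.02],
  ],
)

```text
time: 16.13
position: [0.5185, -0.0878, 0.1643]
tool_rot: [1.483, 2.769, 0.0]
ft_force: [5.4, -0.6, -3.4]
grip_width: 0.161
grip_force: 30.0
```

```bash
python3 q.py
```

```text
[ 0.51852281 -0.08779652  0.16425934] [ 5.38372942 -0.62585966 -3.41091557] [-0.05604301 -1.35093487  0.29312442] [  0.48 -34.84  -1.66 -28.03  -0.22   1.98  -0.34]
-56.328108444082176
```

Torque jumped at −56.3°, so the stop is just before that and the third mark is at about −52.6°. Backing off 0.06 rad.

>>> send_rows(
  xyz=[
    [0, 0, 0],
    [0, 0, 0],
    [0, 0, 0],
    [0, 0, 0],
    [0, 0, 0],
    [0, 0, 0],
    [0, 0, 0],
    [0, 0, 0],
    [0, 0, 0],
    [0, 0, 0],
  ],
  dr=[
    [0, 0, -0.02],
    [0, 0, -0.04],
    [0, 0, -0.06],
    [0, 0, -0.06],
    [0, 0, -0.06],
    [0, 0, -0.06],
    [0, 0, -0.06],
    [0, 0, -0.06],
    [0, 0, -0.06],
    [0, 0, -0.06],
  ],
)

```text
time: 16.97
position: [0.5185, -0.0878, 0.1642]
tool_rot: [1.4, 2.812, 0.0]
ft_force: [5.0, -0.5, -3.4]
grip_width: 0.162
grip_force: 30.0
```

```bash
python3 q.py; python3 - <<'E'
from h import *
a=get_image("side")[130:270,190:345]; b=get_image("top")[130:270,190:345]
cv2.imwrite("pics/f.png",cv2.resize(np.hstack([a,b])[:,:,::-1],None,fx=2.5,fy=2.5,interpolation=cv2.INTER_CUBIC))
E
```

```text
[ 0.51850486 -0.08779036  0.16424658] [ 4.99337932 -0.48605428 -3.40350817] [-0.0382946  -1.28742398  0.08963364] [  0.34 -34.79  -1.82 -28.02  -0.09   1.97  -0.13]
-52.93031601771828
```

View pics/f.png

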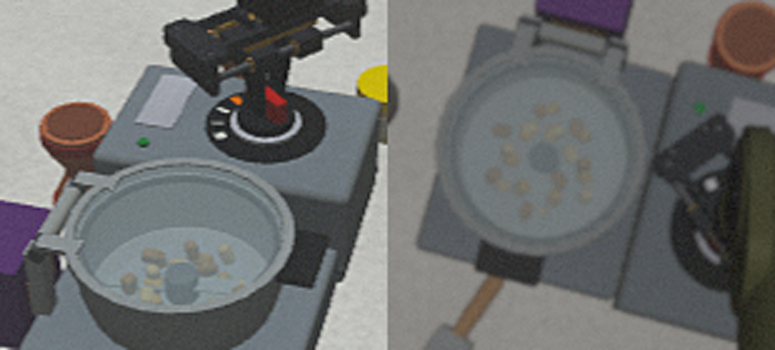

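The lid is flat on the bowl. The bar is held at −52.9°, about 1.36 rad, on the orange mark, and the bystanders haven't moved. Handing in.

```bash
python3 -c "
from bench import *
print(close_job())"
```

```text
the job is handed in; nothing more can be done
None
```

I closed the lid fully, then turned the dial clockwise to the third (orange) mark, where the gripper was still holding it when I handed the job in at about 17 s; the judge returned no verdict.

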